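Load a lock cylinder into the bolted nest

ROBOT

A 6-joint arm with a two-finger parallel gripper is mounted at the origin on a cart in front of the work surface, level with it; the furniture and walls round the work are solid. World frame = base frame: x ahead of the robot, y to its left, z up, the work surface at z = 0. Lengths are in m, angles in rad, forces in N, time in s.
With the tool pointing down it reaches from about 0.35 to 0.975 m from the base axis. Payload 7.1 kg.
Tool frame: the origin (TCP) lies on the centre line of the jaws, within the pads' length; the fingertips stand 8 mm ahead of it and the grasp point (between the pads) lies 11 mm behind it (bot.tips_ahead is the distance from the TCP to the fingertips, in m); z points along the fingers, y is the line along which they close (so a half turn about z gives the same grasp; the last joint's range is limited). The gripper opens to 88 mm and grips with 3 to 60 N. Pads are 20 mm wide; open, the fingers measure 115 mm over their backs; the gripper's body (75 mm by 178 mm) begins 61 mm behind the grasp point.
Start: joints at [-1.12, 0.423, 1.63, -0, 1.089, -0.019], TCP at [0.283, -0.557, 0.231] pointing down, gripper open.
Joint ranges: [-3, 3], [-0.9, 2.11], [0.09, 2.58], [-1.31, 4.45], [0.11, 2.69], [-2.54, 2.54]. Speed limits (rad/s): [2.39, 2.39, 3.01, 3.14, 3.14, 3.14].

INTERFACE

Orientations are given as a unit quaternion [w, x, y, z].
In Python, from rig import bot, viewer, boxes_of, tip_of gives the robot as it stands. The module is installed in compiled form; this text tells all that it offers.
- The arm moves only by the tool step_arm, never from a script. Its arguments are lists of equal length, an entry for each row: "xyz": the shift along the tool's x, y, z in m, a list of three; "angular": the turn, a rotation vector about the tool's x, y, z in rad, a list of three; "gripper": the finger opening in m, from 0 to 0.0878. A call has 1 to 20 rows; each row shifts and turns the commanded pose from where the row before left it, along the tool's axes as they then stand; what a row does not reach is not made up. A row lasts 1/10 s, in which the tool goes at most 50 mm and 8.59 degrees, less where a joint would pass 70% of its speed; a pose out of reach is approached as far as the arm can. A call with a gripper value outside its range is refused whole. The fingers move at their own pace and stop on an object; "newtons" is the grip in N (left out, the last holds). Time passes only in rows, so rows that do not move let the fingers close. It gives the time, the measured TCP pose, the force, the opening and the grip force at its end, in the units of the state.
- bot.sense(): the state, without advancing time (a new reading comes with each control period).
- viewer.snapshot(name): name is "scene" or "top" or "wrist"; returns a dict with "img" (400x640x3 uint8, blue, green, red), "range_z" (400x640 float32, m along the optical axis (not along the pixel's ray), 0 where there is no reading), "fov_y" (degrees; the focal length in pixels is half the picture's height over the tangent of half this angle, whatever the lens; pixels are square), "cx", "cy" (the principal point, pixels), "R" (3x3) and "t" (3): a world point X has camera coordinates R X + t; the wrist camera has in their place "tool_from_camera" (4x4, takes a point from camera to tool coordinates, whose origin is the TCP and whose axes are the flange's). Camera axes: x right, y down, z forward; pixel columns grow to the right and rows downward; lengths in m; the calibration is good to about 2 mm. A picture is of the moment at which its call begins: read the wrist's pose just before it.
- bot.close_job(): hands the job in; it is judged then, once.
Trained networks look in the newest picture that a camera, given by its name, has taken for a name from the list of things; names that differ only in an ending like _2 or _b are one class to them, and where a whole thing is asked for, a point or a joint stands for the part that bears it (a point fixed in the world has none). Each returns a list of dicts, best first, with "p" (0 to 1); they miss things now and then, are a little off and sometimes report something else, mostly with a low value. They report only what shows in the picture. A call takes as long as a camera call. They do not tell look-alikes from the thing itself.
- boxes_of(query, camera): "xy" ([column, row] in pixels, amid what is visible of it).
- tip_of(query, camera): "xy" ([column, row] in pixels: a listed point, or the origin of a listed thing).
The state is a dict: "clock": time; "q": joint angles; "qvel": joint speeds; "effort": joint torques, N m; "eef_pos": TCP position; "orientation": TCP orientation; "contact_force": force on the tool from outside, world axes, zero at the start; "wrist_torque": the same for the moment, N m; "finger_gap": finger opening in m; "grip_force": force on a finger pad.
Only numpy, scipy, OpenCV 4.12 (cv2) and the standard library are available. Lean on these libraries where they do the work, as an engineer would, in place of code of your own. Each camera call takes 0.05 s, during which the arm holds its last target. There are 200 camera calls.

TASK

Open the sliding bolt of the pale aluminium nest, push the brass lock cylinder along the bench, fin first, into the nest's pocket until it sits fully home, flat and square against the back, then slide the bolt fully shut behind it and let go. Keep the cylinder on the bench (slide it, do not lift it), and leave the nickel cylinder, the solder spool and the loupe where they stand.

Things in the scene. Friction and masses are not known exactly. Their poses are not given: they have to be found in the camera images.
- nest: U-shaped pale aluminium nest fixed to the bench (the bench is the pocket's floor), walls 14 mm high. Origin on the bench, middle of the pocket's back face; the pocket reaches from there along -x and its mouth opens to -x; z is up. Pocket 71 mm wide (y -35.5 to +35.5). Side walls 16 mm thick run from x = 0 to -20 mm, then flare to x = -29 mm, where the mouth is 81 mm wide
- nest_mouth (a point): point on the bench in the middle of the mouth, at nest x = -31 mm: there the round side of the seated cylinder stands, 3 mm short of the bolt
- bolt_track (a point): point on the bench at the middle of the bolt's track, nest x = -40 mm, y = +76 mm: two rails with lips, nest x = -27 to -53 mm, y = +50 to +102 mm, 16.5 mm high
- brass: brass profile lock cylinder lying flat, 66 mm long along its y, 31 mm along its x, 17 mm high, about 0.19 kg. Origin on its underside, mid-length; flat fin side at x = -19 mm, round side at x = +12 mm (widest 8 mm above the bench), a 12 mm wide cam in the middle out to x = +19 mm; z is up
- bolt (a joint): steel slide bolt, 12 mm wide (nest x = -34 to -46 mm), 13 mm high, moving along the nest's y across the mouth; value in m: 0 = fully shut (its end at nest y = +12 mm, behind the cylinder's +y half), 0.036 = fully open (its end at y = +48 mm); stays where it is left, friction about 1.5 N
- bolt_knob (a point): centre of the red knob standing on the bolt: 15 mm diameter, from 22 to 40 mm above the bench (this point 31 mm), on an 8 mm stem; at nest x = -40 mm, y = +56 mm + joint value
- fin (a point): middle of the brass cylinder's flat fin face (x = -19 mm, 6 mm above the bench)
- nickel: silver-coloured lock cylinder of the same shape, size and frame as the brass one; to be left alone
- spool: blue solder spool standing upright, 52 mm diameter, 40 mm high, origin at the middle of its underside; to be left alone
- loupe: black eye loupe standing upright, 37 mm diameter, 31 mm high, origin at the middle of its underside; to be left alone
Things that resemble listed ones, but are neither listed nor needed, are in the scene too. Leave any purple or turquoise look-alike of the brass alone.

How it is judged:
On the way, in this order (a step that is already met when the one before it is completed fails the run):
1. the bolt is slid open (at least 32 mm) (value of joint bolt above 0.032 m), for 0.2 s.
2. the brass cylinder sits in the pocket, fin against the back, the bolt not yet across (x of fin in the frame of nest above -0.0035 m and value of joint bolt above 0.02 m and y of fin in the frame of nest between -0.006 and 0.006 m and angle between the x axis of brass and the x axis of nest, either way round below 0.06 rad), for 0.2 s.
At the end, for the whole second after the job is handed in: The bolt is shut to within 4 mm; the brass cylinder lies flat on the bench in the pocket, its fin face within 3.5 mm of the back wall and within 6 mm of its middle, square to the nest within 0.06 rad, at rest; nickel cylinder, spool and loupe are within 15 mm of where they stood (value of joint bolt below 0.004 m and x of fin in the frame of nest between -0.0035 and 0.003 m and y of fin in the frame of nest between -0.006 and 0.006 m and angle between the x axis of brass and the x axis of nest, either way round below 0.06 rad and angle between brass's own z axis and vertical below 0.06 rad and height (world z) of brass below 0.003 m and linear speed of brass below 0.01 m/s and distance of each of nickel, spool, loupe from where it was at the start of the episode below 0.015 m); the robot touches nothing.
It fails at once if the brass cylinder is lifted off the bench (over 10 mm) (height (world z) of brass above 0.01 m).
It fails at once if the brass cylinder is tipped (over 0.35 rad) (angle between brass's own z axis and vertical above 0.35 rad).
It fails at once if the nickel cylinder, the spool or the loupe is moved (over 15 mm) (distance of any of nickel, spool, loupe from where it was at the start of the episode above 0.015 m).
It also fails if it takes over 66 s, if anything falls off the work surface, if the arm or the gripper's body presses on something with over 40 N, if the wrist force passes 120 N, or if a joint passes its speed limit or range.

## Working session

There is one attempt and no reset: what is moved stays moved. The work goes in short steps, Python scripts to look and compute and a tool call to move; the robot and the scene stay as the last step left them, time stands still between calls to the robot, and variables do not carry over. Pictures are saved under pics/ and viewed, at most 10 in all, crops included, and the job is handed in when it is done.

Besides the shell and the picture viewer there is one more tool, called as name(argument=value, ...) on one line, values as JSON. step_arm: Moves the arm, as the interface text tells. Its arguments: {"type":"object","properties":{"xyz":{"type":"array"},"angular":{"type":"array"},"gripper":{"type":"array"},"newtons":{"type":"number"}},"required":["xyz","angular","gripper"]}

```bash
mkdir -p pics
cat > h.py <<'E'
import numpy as np, cv2
from rig import bot, viewer, boxes_of, tip_of
def cam(s):
    f=200/np.tan(np.radians(s["fov_y"])/2); return f
def px2w(s,uv,z=None):
    f=cam(s);u,v=uv
    R=np.array(s["R"]);t=np.array(s["t"])
    d=R.T@np.array([(u-s["cx"])/f,(v-s["cy"])/f,1.]);o=-R.T@t
    if z is None:
        return o+d*float(s["range_z"][int(round(v)),int(round(u))])
    return o+d*(z-o[2])/d[2]
E
python3 - <<'E'
from h import *
st=bot.sense();print({k:np.round(v,3).tolist() for k,v in st.items()}, bot.tips_ahead)
Q=["nest","nest_mouth","bolt_track","brass","bolt_knob","fin","nickel","spool","loupe"]
Z=dict(bolt_knob=.031,fin=.006)
for c in ["top","scene"]:
    s=viewer.snapshot(c);cv2.imwrite(f"pics/{c}0.png",s["img"])
    print(c,np.round(-np.array(s["R"]).T@s["t"],3))
    for q in Q:
        print(q,[(np.round(d["xy"]).tolist(),round(d["p"],2),np.round(px2w(s,d["xy"],Z.get(q,0)),3).tolist()) for d in tip_of(q,c)[:4]])
E
```

```text
{'clock': 0.0, 'q': [-1.12, 0.424, 1.631, -0.0, 1.089, -0.019], 'qvel': [0.0, 0.001, 0.001, -0.0, -0.001, 0.001], 'effort': [0.001, -54.463, -27.366, 0.064, 0.023, -0.0], 'eef_pos': [0.283, -0.557, 0.23], 'orientation': [-0.001, 0.973, 0.233, -0.0], 'contact_force': [0.061, -1.687, -0.32], 'wrist_torque': [0.047, -0.034, -0.028], 'grip_force': 0.0, 'finger_gap': 0.088} 0.008
top [0.308 0.015 1.148]
nest []
nest_mouth [([380.0, 226.0], 0.75, [0.44, -0.104, 0.0]), ([395.0, 230.0], 0.6, [0.431, -0.137, 0.0])]
bolt_track [([388.0, 190.0], 0.8, [0.521, -0.121, 0.0])]
brass [([245.0, 183.0], 0.88, [0.532, 0.207, 0.0]), ([446.0, 169.0], 0.72, [0.574, -0.254, 0.0]), ([198.0, 170.0], 0.62, [0.56, 0.316, 0.0]), ([209.0, 220.0], 0.57, [0.444, 0.284, 0.0])]
bolt_knob [([392.0, 193.0], 0.7, [0.509, -0.125, 0.031]), ([395.0, 231.0], 0.39, [0.425, -0.133, 0.031])]
fin [([455.0, 164.0], 0.94, [0.584, -0.271, 0.006]), ([205.0, 168.0], 0.91, [0.563, 0.299, 0.006]), ([249.0, 189.0], 0.71, [0.516, 0.196, 0.006]), ([216.0, 216.0], 0.55, [0.452, 0.266, 0.006])]
nickel [([245.0, 238.0], 0.6, [0.406, 0.201,
[... 249 characters left out ...]
)]
bolt_track [([358.0, 197.0], 0.57, [0.51, -0.115, 0.0])]
brass [([250.0, 266.0], 0.75, [0.444, 0.286, 0.0]), ([377.0, 174.0], 0.63, [0.57, -0.24, 0.0]), ([223.0, 243.0], 0.62, [0.56, 0.306, 0.0]), ([260.0, 234.0], 0.47, [0.533, 0.207, -0.0])]
bolt_knob [([354.0, 190.0], 0.49, [0.515, -0.102, 0.031])]
fin [([251.0, 261.0], 0.64, [0.451, 0.276, 0.006]), ([269.0, 233.0], 0.54, [0.518, 0.186, 0.006]), ([230.0, 240.0], 0.49, [0.554, 0.288, 0.006]), ([381.0, 166.0], 0.46, [0.591, -0.274, 0.006])]
nickel [([287.0, 259.0], 0.57, [0.409, 0.196, 0.0]), ([358.0, 196.0], 0.31, [0.514, -0.119, 0.0])]
spool [([304.0, 205.0], 0.82, [0.571, 0.04, 0.0])]
loupe [([340.0, 244.0], 0.45, [0.377, 0.047, 0.0])]
```

Run:
```python
import cv2
i=cv2.imread("pics/top0.png")[130:280,160:480]
cv2.imwrite("pics/top0c.png",cv2.resize(i,(800,375),interpolation=cv2.INTER_CUBIC))
```

```text
(no output)
```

View pics/top0c.png

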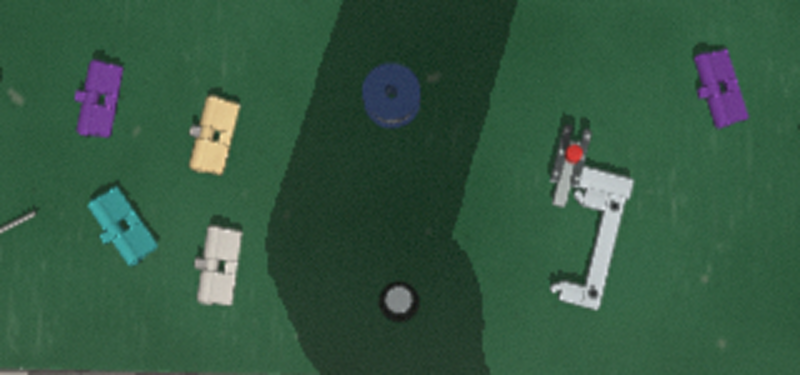

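The candidates in the top picture are:
- The pale-yellow brass at (246,184), which I choose.
- The nickel at (248,236).
- The purple ones at (200,169) and (448,165), and the turquoise one at (209,220).

The nest opens to +y (left in the picture) and the red knob is at (390,192). Next comes a close crop to check the choice, plus the wrist camera geometry.

Run:
```python
from h import *
s=viewer.snapshot("wrist");print(np.round(s["tool_from_camera"],3),s["fov_y"],s["cx"],s["cy"])
i=cv2.imread("pics/scene0.png")[190:290,210:410]
cv2.imwrite("pics/scene0c.png",cv2.resize(i,(800,400),interpolation=cv2.INTER_CUBIC))
st=bot.sense()
from scipy.spatial.transform import Rotation as Ro
q=st["orientation"];Rt=Ro.from_quat([q[1],q[2],q[3],q[0]])
# target: above nest, y along nest y
print(Rt.as_matrix().round(3)); 
c=np.array([0.44,-0.09,0.26]);print(Rt.inv().apply(c-st["eef_pos"]).round(3))
```

```text
[[-0.    -0.966 -0.257  0.069]
 [ 1.     0.    -0.     0.   ]
 [ 0.    -0.257  0.966 -0.154]
 [ 0.     0.     0.     1.   ]] 61.90229490636103 317.80665022511346 200.96217877327263
[[ 0.892  0.453 -0.   ]
 [ 0.453 -0.892 -0.   ]
 [-0.     0.    -1.   ]]
[ 0.352 -0.346 -0.029]
```

View pics/scene0c.png

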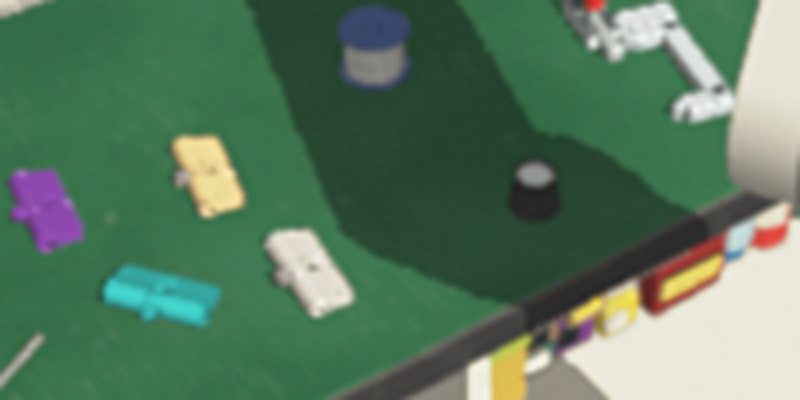

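The close crop confirms it: the yellow cylinder at scene pixel (262,233) is the brass, with its cam to the left and fin toward the nest. The nickel sits at (287,258). Next I move above the nest.

step_arm(xyz=[[0.0176, -0.0173, -0.0015], [0.0176, -0.0173, -0.0015], [0.0176, -0.0173, -0.0015], [0.0176, -0.0173, -0.0015], [0.0176, -0.0173, -0.0015], [0.0176, -0.0173, -0.0015], [0.0176, -0.0173, -0.0015], [0.0176, -0.0173, -0.0015], [0.0176, -0.0173, -0.0015], [0.0176, -0.0173, -0.0015], [0.0176, -0.0173, -0.0015], [0.0176, -0.0173, -0.0015], [0.0176, -0.0173, -0.0015], [0.0176, -0.0173, -0.0015], [0.0176, -0.0173, -0.0015], [0.0176, -0.0173, -0.0015], [0.0176, -0.0173, -0.0015], [0.0176, -0.0173, -0.0015], [0.0176, -0.0173, -0.0015], [0.0176, -0.0173, -0.0015]], angular=[[0, 0, 0], [0, 0, 0], [0, 0, 0], [0, 0, 0], [0, 0, 0], [0, 0, 0], [0, 0, 0], [0, 0, 0], [0, 0, 0], [0, 0, 0], [0, 0, 0], [0, 0, 0], [0, 0, 0], [0, 0, 0], [0, 0, 0], [0, 0, 0], [0, 0, 0], [0, 0, 0], [0, 0, 0], [0, 0, 0]], gripper=[0.06, 0.06, 0.06, 0.06, 0.06, 0.06, 0.06, 0.06, 0.06, 0.06, 0.06, 0.06, 0.06, 0.06, 0.06, 0.06, 0.06, 0.06, 0.06, 0.06])

```text
clock: 3.05
eef_pos: [0.4405, -0.0884, 0.2609]
orientation: [0.0, 0.973, 0.233, 0.0]
contact_force: [-0.5, -0.4, -0.1]
finger_gap: 0.06
grip_force: 0.0
```

step_arm(xyz=[[0, 0, 0], [0, 0, 0], [0, 0, 0], [0, 0, 0], [0, 0, 0], [0, 0, 0], [0, 0, 0], [0, 0, 0], [0, 0, 0], [0, 0, 0]], angular=[[0, 0, -0.1], [0, 0, -0.1], [0, 0, -0.1], [0, 0, -0.1], [0, 0, -0.1], [0, 0, -0.1], [0, 0, -0.1], [0, 0, -0.1], [0, 0, 0], [0, 0, 0]], gripper=[0.04, 0.04, 0.04, 0.04, 0.04, 0.04, 0.04, 0.04, 0.04, 0.04])

```text
clock: 4.05
eef_pos: [0.4402, -0.0894, 0.2608]
orientation: [0.0, 0.806, 0.592, 0.0]
contact_force: [-0.1, -0.5, -0.1]
finger_gap: 0.0402
grip_force: 0.0
```

```bash
cat >> h.py <<'E'
from scipy.spatial.transform import Rotation as Ro
def wrist():
    st=bot.sense();s=viewer.snapshot("wrist")
    q=st["orientation"];Rt=Ro.from_quat([q[1],q[2],q[3],q[0]]).as_matrix()
    T=np.array(s["tool_from_camera"])
    Rw=Rt@T[:3,:3];o=Rt@T[:3,3]+np.array(st["eef_pos"])
    s["R"]=Rw.T;s["t"]=-Rw.T@o
    return st,s
E
python3 - <<'E'
from h import *
st,s=wrist();cv2.imwrite("pics/w1.png",s["img"]);np.savez("w1.npz",**{k:v for k,v in s.items()})
print(np.round(st["eef_pos"],4),np.round(st["orientation"],4),st["clock"],np.round(st["q"],2),st["contact_force"])
Z=dict(bolt_knob=.031,fin=.006)
for q in ["nest","nest_mouth","bolt_track","bolt_knob"]:
    print(q,[(np.round(d["xy"]).tolist(),round(d["p"],2),np.round(px2w(s,d["xy"],Z.get(q,0)),4).tolist()) for d in tip_of(q,"wrist")[:3]])
E
```

```text
[ 0.4402 -0.0894  0.2608] [1.000e-04 8.059e-01 5.920e-01 1.000e-04] 4.05 [-0.23  0.12  1.97  0.    1.05  0.08] [-0.11014634 -0.493402   -0.10541276]
nest [([325.0, 209.0], 0.82, [0.4329, -0.1409, 0.0])]
nest_mouth []
bolt_track [([379.0, 172.0], 0.77, [0.5122, -0.1147, 0.0])]
bolt_knob [([386.0, 184.0], 0.6, [0.5124, -0.1246, 0.031])]
```

View pics/w1.png

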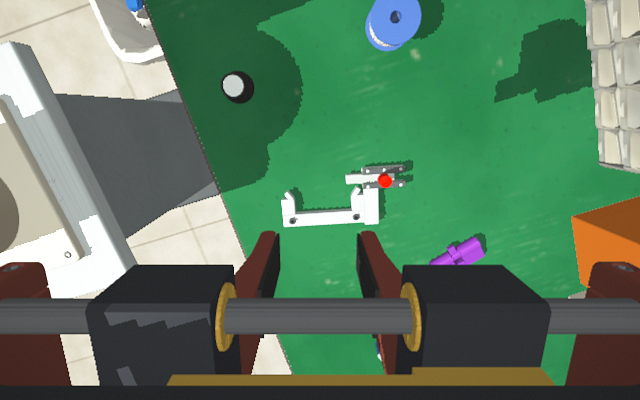

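The wrist picture shows the nest at (325,205) with its mouth upward, the red knob at (386,181) and the loupe at (237,87). I'll go lower for a precise measurement.

step_arm(xyz=[[-0.0095, 0.002, 0.0125], [-0.0095, 0.002, 0.0125], [-0.0095, 0.002, 0.0125], [-0.0095, 0.002, 0.0125], [-0.0095, 0.002, 0.0125], [-0.0095, 0.002, 0.0125], [-0.0095, 0.002, 0.0125], [-0.0095, 0.002, 0.0125], [-0.0095, 0.002, 0.0125], [-0.0095, 0.002, 0.0125], [0, 0, 0], [0, 0, 0]], angular=[[0, 0, 0], [0, 0, 0], [0, 0, 0], [0, 0, 0], [0, 0, 0], [0, 0, 0], [0, 0, 0], [0, 0, 0], [0, 0, 0], [0, 0, 0], [0, 0, 0], [0, 0, 0]], gripper=[0.04, 0.04, 0.04, 0.04, 0.04, 0.04, 0.04, 0.04, 0.04, 0.04, 0.04, 0.04])

```text
clock: 5.5
eef_pos: [0.4309, -0.1862, 0.1353]
orientation: [-0.0, 0.805, 0.593, -0.0]
contact_force: [-0.2, -0.4, 0.2]
finger_gap: 0.04
grip_force: 0.0
```

Run:
```python
from h import *
st,s=wrist();cv2.imwrite("pics/w2.png",s["img"])
print(np.round(st["eef_pos"],4),np.round(st["orientation"],4),st["clock"])
f=cam(s);H,W=s["range_z"].shape
v,u=np.mgrid[:H,:W];d=s["range_z"]
P=np.stack([(u-s["cx"])/f*d,(v-s["cy"])/f*d,d],-1)
P=(P-s["t"])@s["R"]  # R^T (p-t)
np.savez("w2.npz",P=P,img=s["img"])
for r in (60,150): print(P[r,200],)
m=(d>0)&(P[...,2]>0.010)&(P[...,2]<0.018)&(np.hypot(P[...,0]-.45,P[...,1]+.12)<.13)
im=s["img"].astype(int);pale=m&(im.min(-1)>130)
print(m.sum(),pale.sum())
red=(im[...,2]>150)&(im[...,1]<90)&(im[...,0]<90)&(P[...,2]>.03)
print("knob",P[red].mean(0),np.median(P[red],0),red.sum(),np.argwhere(red).mean(0))
Z=dict(bolt_knob=.031)
for q in ["nest","nest_mouth","bolt_track","bolt_knob"]:
    print(q,[(np.round(e["xy"]).tolist(),round(e["p"],2),np.round(px2w(s,e["xy"],Z.get(q,0)),4).tolist()) for e in tip_of(q,"wrist")[:3]])
```

```text
[ 0.4309 -0.1862  0.1353] [-4.000e-04  8.053e-01  5.928e-01 -2.000e-04] 5.5
[ 0.37343417 -0.05322426  0.00417808]
[ 0.34507533 -0.11932921  0.00142466]
6850 5570
knob [ 0.51056733 -0.11898965  0.03980693] [ 0.51064587 -0.11897237  0.03973184] 386 [ 85.7253886 397.6761658]
nest [([304.0, 141.0], 0.6, [0.4327, -0.1387, 0.0])]
nest_mouth [([306.0, 143.0], 0.45, [0.434, -0.1411, 0.0])]
bolt_track [([390.0, 90.0], 0.61, [0.5136, -0.1204, 0.0])]
bolt_knob [([398.0, 88.0], 0.7, [0.5123, -0.1204, 0.031])]
```

View pics/w2.png

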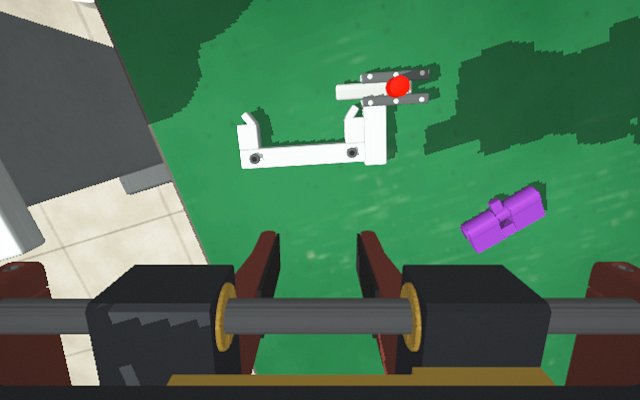

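The nest is at (305,140), with the pocket mouth upward and the knob at (398,86). I'll fit the nest frame from the depth points.

Run:
```python
from h import *
d=np.load("w2.npz");P=d["P"];im=d["img"].astype(int)
m=(P[...,2]>0.0115)&(P[...,2]<0.0155)&(np.hypot(P[...,0]-.45,P[...,1]+.12)<.13)&(im.min(-1)>110)
X=P[m][:,:2]; print("z",np.median(P[m][:,2]))
o=np.array([0.433,-0.139]);th=np.arctan2(-.954,-.3)
for it in range(6):
    ex=np.array([np.cos(th),np.sin(th)]);ey=np.array([-ex[1],ex[0]])
    L=(X-o)@np.c_[ex,ey]*1000
    b=[];
    for y in np.arange(-30,30,1.5):
        k=L[(abs(L[:,1]-y)<.75)&(L[:,0]>-8)&(L[:,0]<12)]
        if len(k): b.append((y,k[:,0].min()))
    b=np.array(b);p=np.polyfit(b[:,0],b[:,1],1);r=b[:,1]-np.polyval(p,b[:,0]);g=abs(r)<1;p=np.polyfit(b[g,0],b[g,1],1)
    # sides
    lo=[];hi=[]
    for x in np.arange(-17,-2,1.5):
        k=L[abs(L[:,0]-x)<.75][:,1]
        a=k[(k<-25)];c=k[k>25]
        if len(a):lo.append(a.max())
        if len(c):hi.append(c.min())
    mid=(np.median(lo)+np.median(hi))/2
    print(p,np.std(r[g]),np.median(lo),np.median(hi))
    o=o+(ex*(p[1]-.3)+ey*mid)/1000; th-=np.arctan(p[0])
    
print("origin",o,"th",th,np.degrees(th),ex)
ex=np.array([np.cos(th),np.sin(th)]);ey=np.array([-ex[1],ex[0]])
kn=np.array([.5106,-.1190])-o;print("knob nest",kn@ex,kn@ey)
L=(X-o)@np.c_[ex,ey]*1000;print(L.min(0),L.max(0))
np.save("nest.npy",[*o,th])
st=bot.sense();tx=(o+ex*-.040+ey*(kn@ey))
q=st["orientation"];Rt=Ro.from_quat([q[1],q[2],q[3],q[0]])
print("knob target",tx,"tool shift",Rt.inv().apply(np.r_[tx,.029]-st["eef_pos"]).round(4))
ty=Rt.as_matrix()[:2,1];print("tool y vs nest y deg",np.degrees(np.arctan2(ty[1],ty[0])-np.arctan2(ey[1],ey[0])))
```

```text
z 0.013814055631345136
[-0.06681774  2.12259723] 0.22701410293919275 -38.29073193795551 33.445291519021964
[0.00075652 0.43536425] 0.20998277125895046 -35.003803870902956 36.54635175048901
[-0.00193379  0.3224408 ] 0.22208095764578223 -35.822032276968756 35.76111422064464
[0.00129393 0.31636373] 0.2259620413469175 -35.76390922286963 35.80730846417409
[8.94982725e-06 3.00506599e-01] 0.2259301495179453 -35.804155218584725 35.77507384272213
[-3.08692823e-06  2.99697675e-01] 0.2259220327735852 -35.78974260784951 35.78954144913675
origin [ 0.43082782 -0.14035758] th -1.8088746905739472 -103.64088543791989 [-0.23583863 -0.97179223]
knob nest -0.039568267927161276 0.0724851619932433
[-51.60047417 -52.00313235] [ 19.48190883 101.5830399 ]
knob target [ 0.51070182 -0.11858045] tool shift [0.0878 0.0556 0.1072]
tool y vs nest y deg -3.573597612119182
```

step_arm(xyz=[[0, 0, 0], [0.0106, 0.0077, 0.004], [0.0106, 0.0077, 0.004], [0.0106, 0.0077, 0.004], [0.0106, 0.0077, 0.004], [0.0106, 0.0077, 0.004], [0.0106, 0.0077, 0.004], [0.0106, 0.0077, 0.004], [0.0103, 0.0077, 0.004], [0, 0, 0], [0, 0, 0.0125], [0, 0, 0.0125], [0, 0, 0.0125], [0, 0, 0.0125], [0, 0, 0.0125], [0, 0, 0.0125], [0, 0, 0]], angular=[[0, 0, -0.062], [0, 0, 0], [0, 0, 0], [0, 0, 0], [0, 0, 0], [0, 0, 0], [0, 0, 0], [0, 0, 0], [0, 0, 0], [0, 0, 0], [0, 0, 0], [0, 0, 0], [0, 0, 0], [0, 0, 0], [0, 0, 0], [0, 0, 0], [0, 0, 0]], gripper=[0.05, 0.05, 0.05, 0.05, 0.05, 0.05, 0.05, 0.05, 0.05, 0.05, 0.05, 0.05, 0.05, 0.05, 0.05, 0.05, 0.05])

```text
clock: 7.45
eef_pos: [0.5097, -0.1183, 0.0267]
orientation: [-0.001, 0.786, 0.618, -0.001]
contact_force: [-0.5, 0.4, -0.2]
finger_gap: 0.0501
grip_force: 0.0
```

step_arm(xyz=[[0, 0, 0], [0, 0, 0], [0, 0, 0], [0, 0, 0], [0, 0, 0], [0, 0, 0], [0, 0, 0]], angular=[[0, 0, 0], [0, 0, 0], [0, 0, 0], [0, 0, 0], [0, 0, 0], [0, 0, 0], [0, 0, 0]], gripper=[0.04, 0.03, 0.02, 0.012, 0.012, 0.012, 0.012], newtons=8)

```text
clock: 8.15
eef_pos: [0.5115, -0.1187, 0.0291]
orientation: [0.0, 0.786, 0.618, 0.0]
contact_force: [0.0, -0.1, 3.6]
finger_gap: 0.0149
grip_force: 8.0
```

step_arm(xyz=[[0, 0.0025, 0], [0, 0.0025, 0], [0, 0.0025, 0], [0, 0.0025, 0], [0, 0.0025, 0], [0, 0.0025, 0], [0, 0.0025, 0], [0, 0.0025, 0], [0, 0, 0], [0, 0, 0], [0, 0, 0]], angular=[[0, 0, 0], [0, 0, 0], [0, 0, 0], [0, 0, 0], [0, 0, 0], [0, 0, 0], [0, 0, 0], [0, 0, 0], [0, 0, 0], [0, 0, 0], [0, 0, 0]], gripper=[0.012, 0.012, 0.012, 0.012, 0.012, 0.012, 0.012, 0.012, 0.012, 0.012, 0.012])

```text
clock: 9.25
eef_pos: [0.5305, -0.1233, 0.0291]
orientation: [0.0, 0.786, 0.618, 0.0]
contact_force: [-0.5, 0.7, 5.6]
finger_gap: 0.015
grip_force: 8.0
```

step_arm(xyz=[[0, 0, 0], [0, 0, 0], [0, 0, 0], [0, 0, -0.014], [0, 0, -0.014], [0, 0, -0.014], [0, 0, -0.014], [0, 0, -0.014], [0, 0, -0.014], [0, 0, -0.014], [0, 0, -0.014]], angular=[[0, 0, 0], [0, 0, 0], [0, 0, 0], [0, 0, 0], [0, 0, 0], [0, 0, 0], [0, 0, 0], [0, 0, 0], [0, 0, 0], [0, 0, 0], [0, 0, 0]], gripper=[0.04, 0.04, 0.04, 0.04, 0.04, 0.04, 0.04, 0.04, 0.04, 0.04, 0.04])

```text
clock: 10.35
eef_pos: [0.5304, -0.1233, 0.142]
orientation: [0.0, 0.786, 0.618, 0.0]
contact_force: [0.9, -0.5, -0.4]
finger_gap: 0.04
grip_force: 0.0
```

step_arm(xyz=[[0.0158, -0.0051, 0], [0.0158, -0.0051, 0], [0.0158, -0.0051, 0], [0.0158, -0.0051, 0], [0.0158, -0.0051, 0], [0.0158, -0.0051, 0], [0.0158, -0.0051, 0], [0.0158, -0.0051, 0], [0.0158, -0.0051, 0], [0.0158, -0.0051, 0], [0.0158, -0.0051, 0], [0.0158, -0.0051, 0], [0.0158, -0.0051, 0], [0.0158, -0.0051, 0], [0.0158, -0.0051, 0], [0, 0, 0], [0, 0, 0]], angular=[[0, 0, 0], [0, 0, 0], [0, 0, 0], [0, 0, 0], [0, 0, 0], [0, 0, 0], [0, 0, 0], [0, 0, 0], [0, 0, 0], [0, 0, 0], [0, 0, 0], [0, 0, 0], [0, 0, 0], [0, 0, 0], [0, 0, 0], [0, 0, 0], [0, 0, 0]], gripper=[0.04, 0.04, 0.04, 0.04, 0.04, 0.04, 0.04, 0.04, 0.04, 0.04, 0.04, 0.04, 0.04, 0.04, 0.04, 0.04, 0.04])

```text
clock: 12.05
eef_pos: [0.5112, 0.1257, 0.14]
orientation: [-0.0, 0.786, 0.618, -0.001]
contact_force: [0.7, -1.0, 0.2]
finger_gap: 0.0396
grip_force: 0.0
```

```bash
cat >> h.py <<'E'
def cloud(s):
    f=cam(s);d=s["range_z"];v,u=np.mgrid[:d.shape[0],:d.shape[1]]
    P=np.stack([(u-s["cx"])/f*d,(v-s["cy"])/f*d,d],-1)
    return (P-s["t"])@s["R"]
E
python3 - <<'E'
from h import *
st,s=wrist();cv2.imwrite("pics/w3.png",s["img"]);P=cloud(s);np.savez("w3.npz",P=P,img=s["img"])
print(np.round(st["eef_pos"],4),np.round(st["orientation"],4),st["clock"])
near=(np.hypot(P[...,0]-.532,P[...,1]-.207)<.055)&(P[...,2]>.008)&(P[...,2]<.022)&(s["range_z"]>0)
print(near.sum(),np.percentile(P[near][:,2],[5,50,95]))
top=near&(P[...,2]>.0155)&(P[...,2]<.019)
hsv=cv2.cvtColor(s["img"],cv2.COLOR_BGR2HSV);print("col",s["img"][near].mean(0))
# yellow body only
body=near&(hsv[...,1]>60)
r=cv2.minAreaRect(P[near][:,:2].astype(np.float32)*1000);print("all",r)
r=cv2.minAreaRect(P[body][:,:2].astype(np.float32)*1000);print("body",r)
for q in ["brass","fin"]:
    print(q,[(np.round(e["xy"]).tolist(),round(e["p"],2),np.round(px2w(s,e["xy"],.006 if q=="fin" else 0),4).tolist()) for e in tip_of(q,"wrist")[:3]])
E
```

```text
[0.5112 0.1257 0.14  ] [-3.000e-04  7.858e-01  6.185e-01 -8.000e-04] 12.05
3290 [0.01003362 0.01352629 0.01716836]
col [134.90425532 201.94680851 224.8656535 ]
all ((526.6170654296875, 206.96292114257812), (38.00923156738281, 68.39753723144531), 78.40228271484375)
body ((526.6170654296875, 206.96292114257812), (38.00923156738281, 68.39753723144531), 78.40228271484375)
brass [([312.0, 99.0], 0.63, [0.5246, 0.2051, 0.0]), ([184.0, 20.0], 0.57, [0.4398, 0.2873, 0.0])]
fin [([202.0, 40.0], 0.97, [0.4508, 0.2685, 0.006]), ([316.0, 122.0], 0.8, [0.5235, 0.1863, 0.006])]
```

View pics/w3.png

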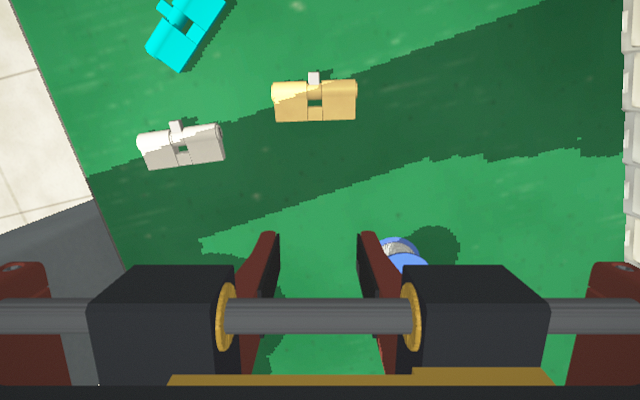

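The brass sits at (314,100) with its cam up at (314,77); the nickel is at (180,147) and turquoise at (185,30). I descend behind the brass with the fingers straddling the cam.

step_arm(xyz=[[0, 0, 0], [0.0123, -0.0001, 0.004], [0.0123, -0.0001, 0.004], [0.0123, -0.0001, 0.004], [0.0123, -0.0001, 0.004], [0.0123, -0.0001, 0.004], [0.0123, -0.0001, 0.004], [0.0123, -0.0002, 0.004], [0.0123, -0.0002, 0.004], [0.0123, -0.0002, 0.004], [0, 0, 0], [0, 0, 0.0125], [0, 0, 0.0125], [0, 0, 0.0125], [0, 0, 0.0125], [0, 0, 0.0125], [0, 0, 0.0125], [0, 0, 0.0085], [0, 0, 0.0075], [0, 0, 0]], angular=[[0, 0, -0.035], [0, 0, 0], [0, 0, 0], [0, 0, 0], [0, 0, 0], [0, 0, 0], [0, 0, 0], [0, 0, 0], [0, 0, 0], [0, 0, 0], [0, 0, 0], [0, 0, 0], [0, 0, 0], [0, 0, 0], [0, 0, 0], [0, 0, 0], [0, 0, 0], [0, 0, 0], [0, 0, 0], [0, 0, 0]], gripper=[0.03, 0.03, 0.03, 0.03, 0.03, 0.03, 0.03, 0.03, 0.03, 0.03, 0.03, 0.03, 0.03, 0.03, 0.03, 0.03, 0.03, 0.03, 0.03, 0.03])

```text
clock: 14.2
eef_pos: [0.5329, 0.2335, 0.0126]
orientation: [-0.0, 0.775, 0.631, -0.001]
contact_force: [0.8, -0.1, 0.3]
finger_gap: 0.03
grip_force: 0.0
```

step_arm(xyz=[[0, 0, 0], [-0.002, 0, 0], [-0.002, 0, 0], [-0.001, 0, 0], [0, 0, 0], [0, 0, 0], [0, 0, 0], [0, 0, 0], [0, 0, 0], [0, 0, 0]], angular=[[0, 0, 0], [0, 0, 0], [0, 0, 0], [0, 0, 0], [0, 0, 0], [0, 0, 0], [0, 0, 0], [0, 0, 0], [0, 0, 0], [0, 0, 0]], gripper=[0.03, 0.03, 0.03, 0.03, 0.02, 0.015, 0.01, 0.01, 0.01, 0.01], newtons=4)

```text
clock: 15.2
eef_pos: [0.5325, 0.2289, 0.0137]
orientation: [0.0, 0.775, 0.631, 0.0]
contact_force: [0.7, 1.4, 0.7]
finger_gap: 0.01
grip_force: 0.8
```

Run:
```python
from h import *
st,s=wrist();cv2.imwrite("pics/w4.png",cv2.resize(s["img"][180:400,180:460],(800,629-29),interpolation=cv2.INTER_CUBIC))
s2=viewer.snapshot("top");P=cloud(s2)
near=(np.hypot(P[...,0]-.52,P[...,1]-.19)<.05)&(P[...,2]>.008)&(P[...,2]<.022)
c=s2["img"];near&=(c[...,0]<190)&(c[...,2]>170)
print(near.sum(),cv2.minAreaRect(P[near][:,:2].astype(np.float32)*1000))
```

```text
0 ((0.0, 0.0), (0.0, 0.0), 0.0)
```

View pics/w4.png

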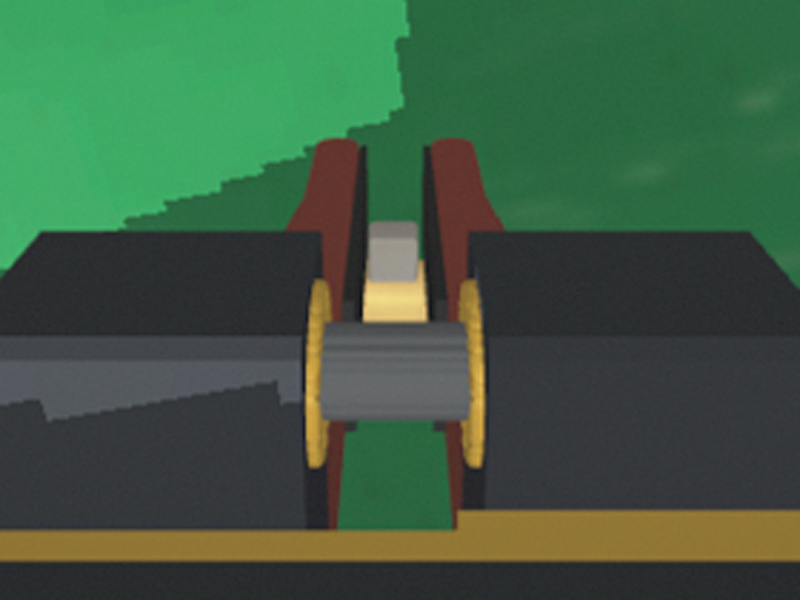

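The grey cam at crop (393,250) sits between the closed fingers. I'll grip it lightly and push.

step_arm(xyz=[[0, 0, 0], [0, 0, 0], [0, 0, 0], [-0.003, 0, 0], [-0.005, 0, 0], [-0.008, -0.0005, 0], [-0.01, -0.0006, 0], [-0.01, -0.0006, 0], [-0.01, -0.0006, 0], [-0.01, -0.0006, 0], [-0.01, -0.0006, 0], [-0.01, -0.0006, 0], [-0.01, -0.0006, 0], [-0.01, -0.0006, 0], [-0.01, -0.0006, 0], [-0.01, -0.0006, 0], [-0.01, -0.0006, 0], [-0.01, -0.0006, 0], [-0.008, -0.0006, 0], [-0.005, 0, 0]], angular=[[0, 0, 0], [0, 0, 0], [0, 0, 0], [0, 0, 0.0], [0, 0, 0.005], [0, 0, 0.01], [0, 0, 0.01], [0, 0, 0.01], [0, 0, 0], [0, 0, 0], [0, 0, 0], [0, 0, 0], [0, 0, 0], [0, 0, 0], [0, 0, 0], [0, 0, 0], [0, 0, 0], [0, 0, 0], [0, 0, 0], [0, 0, 0]], gripper=[0.005, 0.005, 0.005, 0.005, 0.005, 0.005, 0.005, 0.005, 0.005, 0.005, 0.005, 0.005, 0.005, 0.005, 0.005, 0.005, 0.005, 0.005, 0.005, 0.005], newtons=4)

```text
clock: 17.3
eef_pos: [0.4895, 0.0851, 0.0137]
orientation: [-0.0, 0.787, 0.618, -0.0]
contact_force: [1.0, 1.3, -0.2]
finger_gap: 0.0051
grip_force: 0.6
```

```bash
cat >> h.py <<'E'
def nestpose():
    x,y,th=np.load("nest.npy");st=bot.sense()
    ex=np.array([np.cos(th),np.sin(th)]);ey=np.array([-ex[1],ex[0]])
    d=np.array(st["eef_pos"][:2])-[x,y];q=st["orientation"]
    tx=2*np.arctan2(q[2],q[1])
    print("tcp nest mm",(d@ex*1000).round(1),(d@ey*1000).round(1),"ang deg",np.degrees(tx-th-np.pi).round(2),"gap",st["finger_gap"],"grip",st["grip_force"],"F",np.round(st["contact_force"],1),"t",st["clock"])
    return ex,ey,np.array([x,y])
def seebrass(c="top"):
    s=viewer.snapshot(c);P=cloud(s);ex,ey,o=nestpose()
    hsv=cv2.cvtColor(s["img"],cv2.COLOR_BGR2HSV)
    m=(hsv[...,0]>12)&(hsv[...,0]<32)&(hsv[...,1]>60)&(hsv[...,2]>70)&(P[...,2]>.006)&(P[...,2]<.024)&(np.abs(P[...,0]-.48)<.2)&(np.abs(P[...,1]-.05)<.3)
    n,l,a,_=cv2.connectedComponentsWithStats(m.astype(np.uint8))
    k=1+a[1:,4].argmax();L=(P[l==k][:,:2]-o)@np.c_[ex,ey]*1000
    print("brass nest: min",L.min(0).round(1),"max",L.max(0).round(1),"rect",cv2.minAreaRect(L.astype(np.float32)),(l==k).sum())
    return s
E
python3 -c "
from h import *
s=seebrass();cv2.imwrite('pics/top1.png',s['img'])"
```

```text
tcp nest mm -232.5 3.8 ang deg -0.09 gap 0.005353772569386673 grip 0.0 F [ 0.  -0.2 -0.6] t 17.35Traceback (most recent call last):
  File "<string>", line 3, in <module>
    s=seebrass();cv2.imwrite('pics/top1.png',s['img'])
  File "h.py", line 36, in seebrass
    k=1+a[1:,4].argmax();L=(P[l==k][:,:2]-o)@np.c_[ex,ey]*1000
        ~~~~~~~~~~~~~~^^
ValueError: attempt to get argmax of an empty sequence
```

Run:
```python
from h import *
for c in ("top","scene"):
    s=viewer.snapshot(c);P=cloud(s)
    print(c,[(np.round(e["xy"]).tolist(),round(e["p"],2),np.round(px2w(s,e["xy"],0),3).tolist()) for e in tip_of("brass",c)[:5]])
i=s["img"];cv2.imwrite("pics/sc1.png",cv2.resize(i[130:290,200:440],(780,520),interpolation=cv2.INTER_CUBIC))
```

```text
top [([198.0, 170.0], 0.82, [0.559, 0.314, 0.0]), ([446.0, 167.0], 0.8, [0.579, -0.252, 0.0]), ([384.0, 228.0], 0.49, [0.436, -0.113, 0.0])]
scene [([220.0, 244.0], 0.66, [0.559, 0.314, 0.0]), ([311.0, 223.0], 0.54, [0.492, 0.064, 0.0]), ([247.0, 266.0], 0.52, [0.445, 0.291, 0.0])]
```

View pics/sc1.png

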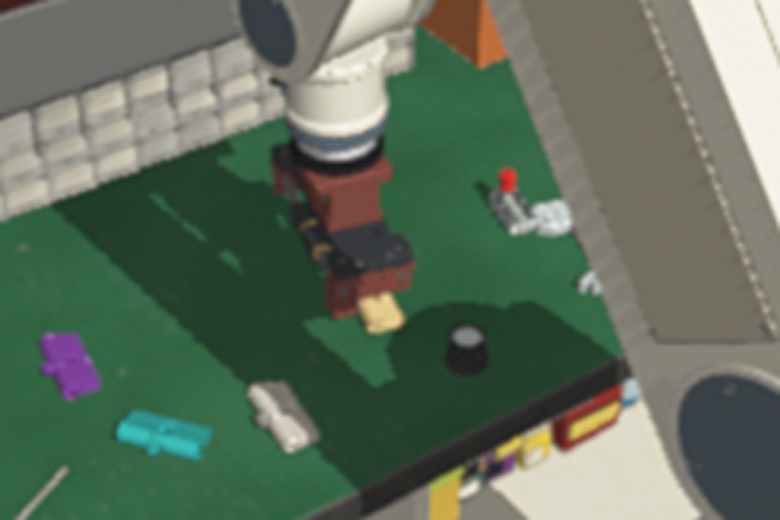

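The brass end shows at crop (383,312), in front of the fingers, so it moved along. The cam has slipped out of the fingers, so I'll retreat, rise and look again.

step_arm(xyz=[[0.005, 0, 0], [0.01, 0, 0], [0.01, 0, 0], [0, 0, -0.012], [0, 0, -0.02], [0, 0, -0.02], [0, 0, -0.02], [0, 0, -0.02], [0, 0, -0.02], [-0.012, 0, 0], [-0.018, 0, 0], [-0.018, 0, 0], [-0.018, 0, 0], [-0.018, 0, 0], [-0.018, 0, 0], [-0.018, 0, 0], [-0.01, 0, 0], [0, 0, 0], [0, 0, 0]], angular=[[0, 0, 0], [0, 0, 0], [0, 0, 0], [0, 0, 0], [0, 0, 0], [0, 0, 0], [0, 0, 0], [0, 0, 0], [0, 0, 0], [0, 0, 0], [0, 0, 0], [0, 0, 0], [0, 0, 0], [0, 0, 0], [0, 0, 0], [0, 0, 0], [0, 0, 0], [0, 0, 0], [0, 0, 0]], gripper=[0.005, 0.005, 0.005, 0.01, 0.02, 0.03, 0.04, 0.04, 0.04, 0.04, 0.04, 0.04, 0.04, 0.04, 0.04, 0.04, 0.04, 0.04, 0.04])

```text
clock: 19.45
eef_pos: [0.4649, -0.0162, 0.1255]
orientation: [-0.0, 0.787, 0.618, -0.0]
contact_force: [0.4, 0.2, -0.5]
finger_gap: 0.0401
grip_force: 0.0
```

```bash
cat >> h.py <<'E'
def wbrass():
    st,s=wrist();P=cloud(s);ex,ey,o=nestpose()
    hsv=cv2.cvtColor(s["img"],cv2.COLOR_BGR2HSV)
    N=(P[...,:2]-o)@np.c_[ex,ey]*1000
    r=s["range_z"]>0
    m=r&(hsv[...,0]>12)&(hsv[...,0]<32)&(hsv[...,1]>50)&(P[...,2]>.003)&(P[...,2]<.024)
    n,l,a,_=cv2.connectedComponentsWithStats(m.astype(np.uint8))
    k=1+a[1:,4].argmax();b=N[l==k];c=b.mean(0)
    al=r&(P[...,2]>.006)&(P[...,2]<.024)&(np.hypot(N[...,0]-c[0],N[...,1]-c[1])<48)
    print("yellow",a[k],cv2.minAreaRect(b.astype(np.float32)))
    print("all",cv2.minAreaRect(N[al].astype(np.float32)),al.sum())
    return s,N,al
E
python3 - <<'E'
from h import *
s,N,al=wbrass();cv2.imwrite("pics/w5.png",s["img"])
E
```

```text
tcp nest mm -129.0 3.9 ang deg -0.05 gap 0.040112947602868654 grip 0.0 F [ 0.7  0.  -0.9] t 19.5
yellow [ 272   83   91   42 3227] ((-204.57180786132812, 3.3287105560302734), (70.13445281982422, 30.764541625976562), 89.90669250488281)
all ((-208.5355987548828, 2.726837158203125), (68.91786193847656, 36.77424240112305), 89.91185760498047) 3645
```

View pics/w5.png

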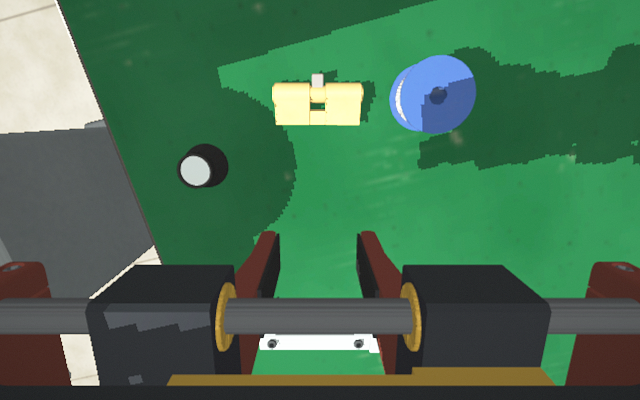

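The brass at (317,103) is square to the nest, about 3 mm off its centre line and clear of the spool at (433,95) and the loupe at (200,167). I descend behind it with a wide finger stance.

step_arm(xyz=[[0.012, 0, 0], [0.016, -0.0002, 0], [0.016, -0.0002, 0], [0.016, -0.0002, 0], [0.016, -0.0002, 0], [0.016, -0.0001, 0], [0.01, 0, 0], [0.006, 0, 0.005], [0, 0, 0.013], [0, 0, 0.015], [0, 0, 0.015], [0, 0, 0.015], [0, 0, 0.015], [0, 0, 0.013], [0, 0, 0.012], [0, 0, 0.0085], [0, 0, 0], [0, 0, 0]], angular=[[0, 0, 0], [0, 0, 0], [0, 0, 0], [0, 0, 0], [0, 0, 0], [0, 0, 0], [0, 0, 0], [0, 0, 0], [0, 0, 0], [0, 0, 0], [0, 0, 0], [0, 0, 0], [0, 0, 0], [0, 0, 0], [0, 0, 0], [0, 0, 0], [0, 0, 0], [0, 0, 0]], gripper=[0.03, 0.03, 0.03, 0.03, 0.03, 0.03, 0.03, 0.03, 0.03, 0.03, 0.03, 0.03, 0.03, 0.03, 0.03, 0.03, 0.03, 0.03])

```text
clock: 21.3
eef_pos: [0.4898, 0.089, 0.0141]
orientation: [-0.0, 0.786, 0.618, -0.0]
contact_force: [-0.8, 0.7, 0.6]
finger_gap: 0.03
grip_force: 0.0
```

```bash
python3 -c "
from h import *
nestpose()"
```

```text
tcp nest mm -236.7 3.2 ang deg -0.05 gap 0.029971946060559595 grip 0.0 F [-0.8  0.7  0.6] t 21.3
```

step_arm(xyz=[[-0.003, 0, 0], [-0.005, 0, 0], [-0.008, -0.0002, 0], [-0.01, -0.0002, 0], [-0.01, -0.0002, 0], [-0.01, -0.0002, 0], [-0.01, -0.0002, 0], [-0.01, -0.0002, 0], [-0.01, -0.0002, 0], [-0.01, -0.0002, 0], [-0.01, -0.0002, 0], [-0.01, -0.0002, 0], [-0.01, -0.0002, 0], [-0.01, -0.0002, 0], [-0.01, -0.0002, 0], [-0.01, -0.0002, 0], [-0.01, -0.0002, 0], [-0.008, -0.0001, 0], [-0.006, 0, 0], [-0.003, 0, 0]], angular=[[0, 0, 0], [0, 0, 0], [0, 0, 0], [0, 0, 0], [0, 0, 0], [0, 0, 0], [0, 0, 0], [0, 0, 0], [0, 0, 0], [0, 0, 0], [0, 0, 0], [0, 0, 0], [0, 0, 0], [0, 0, 0], [0, 0, 0], [0, 0, 0], [0, 0, 0], [0, 0, 0], [0, 0, 0], [0, 0, 0]], gripper=[0.03, 0.03, 0.03, 0.03, 0.03, 0.03, 0.03, 0.03, 0.03, 0.03, 0.03, 0.03, 0.03, 0.03, 0.03, 0.03, 0.03, 0.03, 0.03, 0.03])

```text
clock: 23.3
eef_pos: [0.4454, -0.079, 0.0141]
orientation: [-0.0, 0.787, 0.618, -0.0]
contact_force: [0.7, 2.8, 2.4]
finger_gap: 0.03
grip_force: 1.4
```

Run:
```python
from h import *
nestpose()
for c in ("top","wrist"):
    s=viewer.snapshot(c)
    if c=="wrist": st,s=wrist()
    P=cloud(s);hsv=cv2.cvtColor(s["img"],cv2.COLOR_BGR2HSV)
    x,y,th=np.load("nest.npy");ex=np.array([np.cos(th),np.sin(th)]);ey=np.array([-ex[1],ex[0]])
    N=(P[...,:2]-[x,y])@np.c_[ex,ey]*1000
    m=(s["range_z"]>0)&(hsv[...,0]>12)&(hsv[...,0]<34)&(hsv[...,1]>50)&(P[...,2]>.003)&(P[...,2]<.024)&(abs(N[...,1])<60)&(N[...,0]>-150)&(N[...,0]<20)
    print(c,m.sum())
    if m.sum()>20: print(N[m].min(0),N[m].max(0),cv2.minAreaRect(N[m].astype(np.float32)))
```

```text
tcp nest mm -63.1 -0.3 ang deg -0.09 gap 0.029950467540667113 grip 1.3975163362920284 F [0.7 2.8 2.4] t 23.3
top 0
wrist 748
[-74.69874491 -24.45987197] [-39.89334073  22.93973817] ((-57.221214294433594, -0.6543731689453125), (34.65980529785156, 47.399925231933594), 0.3620498776435852)
```

Run:
```python
from h import *
st,s=wrist();P=cloud(s);hsv=cv2.cvtColor(s["img"],cv2.COLOR_BGR2HSV)
x,y,th=np.load("nest.npy");ex=np.array([np.cos(th),np.sin(th)]);ey=np.array([-ex[1],ex[0]])
N=(P[...,:2]-[x,y])@np.c_[ex,ey]*1000
m=(s["range_z"]>0)&(hsv[...,0]>12)&(hsv[...,0]<34)&(hsv[...,1]>50)&(P[...,2]>.003)&(P[...,2]<.024)&(abs(N[...,1])<60)&(N[...,0]>-150)&(N[...,0]<20)
n,l,a,c=cv2.connectedComponentsWithStats(m.astype(np.uint8))
for k in range(1,n):
    if a[k,4]>15: q=l==k;print(a[k],N[q].mean(0).round(1),N[q].min(0).round(1),N[q].max(0).round(1),np.median(P[q][:,2]),s["img"][q].mean(0).round())
cv2.imwrite("pics/w6.png",cv2.resize(s["img"][180:400,180:460],(760,597),interpolation=cv2.INTER_CUBIC))
```

```text
[286 272  63  26 706] [-49.2  -1.4] [-55.1 -17.1] [-40.   14.6] 0.01294956689265495 [150. 219. 233.]
```

View pics/w6.png

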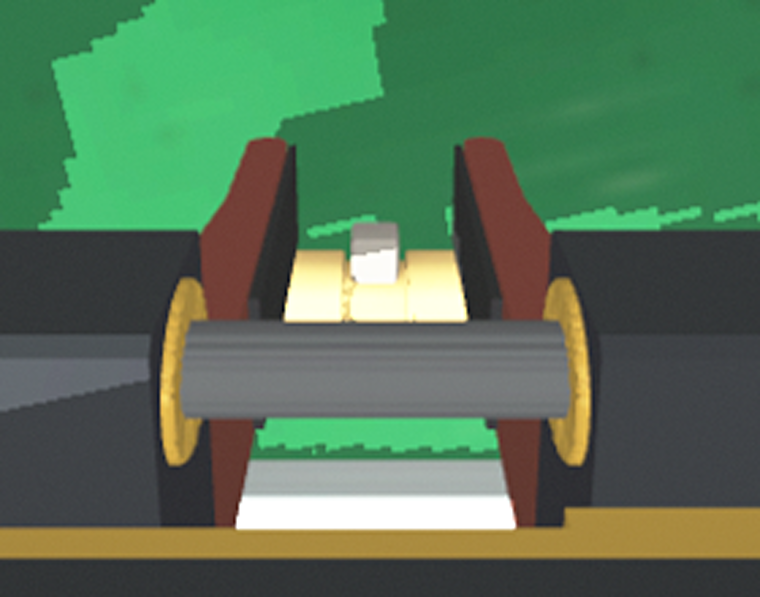

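The cam at (375,250) is centred between the fingers and the brass is square, with the nest's back wall visible below it. I push slowly into the pocket.

step_arm(xyz=[[-0.002, 0, 0], [-0.002, 0, 0], [-0.002, 0, 0], [-0.002, 0, 0], [-0.002, 0, 0], [-0.002, 0, 0], [-0.002, 0, 0], [-0.002, 0, 0], [-0.002, 0, 0], [0, 0, 0]], angular=[[0, 0, 0], [0, 0, 0], [0, 0, 0], [0, 0, 0], [0, 0, 0], [0, 0, 0], [0, 0, 0], [0, 0, 0], [0, 0, 0], [0, 0, 0]], gripper=[0.03, 0.03, 0.03, 0.03, 0.03, 0.03, 0.03, 0.03, 0.03, 0.03])

```text
clock: 24.5
eef_pos: [0.4414, -0.0961, 0.0142]
orientation: [0.0, 0.786, 0.618, -0.0]
contact_force: [0.3, -0.1, 0.1]
finger_gap: 0.0303
grip_force: 0.0
```

step_arm(xyz=[[-0.001, 0, 0], [-0.001, 0, 0], [-0.001, 0, 0], [0, 0, 0]], angular=[[0, 0, 0], [0, 0, 0], [0, 0, 0], [0, 0, 0]], gripper=[0.03, 0.03, 0.03, 0.03])

```text
clock: 24.9
eef_pos: [0.4408, -0.0988, 0.0142]
orientation: [0.0, 0.786, 0.618, 0.0]
contact_force: [0.2, 1.7, 0.8]
finger_gap: 0.0299
grip_force: 0.6
```

step_arm(xyz=[[-0.001, 0, 0], [-0.001, 0, 0], [0, 0, 0]], angular=[[0, 0, 0], [0, 0, 0], [0, 0, 0]], gripper=[0.03, 0.03, 0.03])

```text
clock: 25.2
eef_pos: [0.4407, -0.0994, 0.0142]
orientation: [-0.0, 0.787, 0.617, 0.001]
contact_force: [4.4, 15.8, 0.0]
finger_gap: 0.0301
grip_force: 8.3
```

step_arm(xyz=[[-0.001, 0, 0], [-0.001, 0, 0], [0, 0, 0]], angular=[[0, 0, 0], [0, 0, 0], [0, 0, 0]], gripper=[0.03, 0.03, 0.03])

```text
clock: 25.5
eef_pos: [0.4406, -0.0998, 0.0143]
orientation: [-0.001, 0.787, 0.617, 0.001]
contact_force: [8.8, 31.6, 0.6]
finger_gap: 0.0299
grip_force: 16.5
```

step_arm(xyz=[[0.004, 0, 0], [0.006, 0, 0], [0.006, 0, 0], [0, 0, -0.01], [0, 0, -0.02], [0, 0, -0.02], [0, 0, -0.02], [0, 0, -0.02], [0, 0, -0.02], [-0.012, 0.004, 0], [-0.016, 0.004, 0], [-0.016, 0.004, 0], [-0.016, 0.004, 0], [-0.016, 0.004, 0], [-0.016, 0.004, 0], [-0.016, 0.004, 0], [-0.008, 0.002, 0], [0, 0, 0], [0, 0, 0]], angular=[[0, 0, 0], [0, 0, 0], [0, 0, 0], [0, 0, 0], [0, 0, 0], [0, 0, 0], [0, 0, 0], [0, 0, 0], [0, 0, 0], [0, 0, 0], [0, 0, 0], [0, 0, 0], [0, 0, 0], [0, 0, 0], [0, 0, 0], [0, 0, 0], [0, 0, 0], [0, 0, 0], [0, 0, 0]], gripper=[0.03, 0.03, 0.03, 0.03, 0.03, 0.03, 0.03, 0.03, 0.03, 0.03, 0.03, 0.03, 0.03, 0.03, 0.03, 0.03, 0.03, 0.04, 0.04])

```text
clock: 27.4
eef_pos: [0.4448, -0.2068, 0.1239]
orientation: [-0.0, 0.787, 0.618, -0.0]
contact_force: [0.3, 0.2, 0.7]
finger_gap: 0.0395
grip_force: 0.0
```

Run:
```python
from h import *
s,N,al=wbrass();P=cloud(s);cv2.imwrite("pics/w7.png",s["img"][0:240,100:560])
hsv=cv2.cvtColor(s["img"],cv2.COLOR_BGR2HSV);im=s["img"].astype(int)
m=(hsv[...,0]>12)&(hsv[...,0]<34)&(hsv[...,1]>50)&(P[...,2]>.010)&(P[...,2]<.024)
for y in (-25,-15,15,25):
    k=m&(abs(N[...,1]-y)<4);print(y,N[k][:,0].min().round(1),N[k][:,0].max().round(1))
red=(im[...,2]>150)&(im[...,1]<90)&(im[...,0]<90)&(P[...,2]>.03)
print("knob",N[red].mean(0))
```

```text
tcp nest mm 61.0 29.3 ang deg -0.06 gap 0.03979314430787046 grip 0.0 F [ 0.4 -0.5 -0.3] t 27.45
yellow [ 233   82   92   43 3537] ((-15.154160499572754, -1.4923477172851562), (31.003454208374023, 70.16134643554688), 0.015402315184473991)
all ((-10.962703704833984, -1.2015800476074219), (95.46683502197266, 53.52265930175781), 89.99024963378906) 7054
-25 -30.6 0.3
-15 -30.7 0.3
15 -30.5 -0.3
25 -30.5 -0.3
knob [-39.05879887  90.42103928]
```

View pics/w7.png

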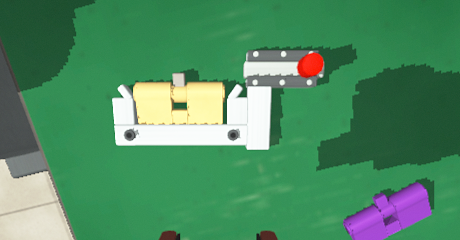

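The brass is fully seated and square, spanning -30.6 to 0 mm in nest x. The knob is at y ≈ 91 mm, so the bolt is open; next I close it.

step_arm(xyz=[[0.01, 0.006, 0], [0.0114, 0.007, 0], [0.0114, 0.007, 0], [0.0114, 0.007, 0], [0.0114, 0.007, 0], [0.0114, 0.007, 0], [0.0114, 0.007, 0], [0.0114, 0.007, 0], [0.0114, 0.007, 0], [0, 0, 0], [0, 0, 0.01], [0, 0, 0.015], [0, 0, 0.015], [0, 0, 0.015], [0, 0, 0.015], [0, 0, 0.015], [0, 0, 0.01], [0, 0, 0], [0, 0, 0]], angular=[[0, 0, 0], [0, 0, 0], [0, 0, 0], [0, 0, 0], [0, 0, 0], [0, 0, 0], [0, 0, 0], [0, 0, 0], [0, 0, 0], [0, 0, 0], [0, 0, 0], [0, 0, 0], [0, 0, 0], [0, 0, 0], [0, 0, 0], [0, 0, 0], [0, 0, 0], [0, 0, 0], [0, 0, 0]], gripper=[0.05, 0.05, 0.05, 0.05, 0.05, 0.05, 0.05, 0.05, 0.05, 0.05, 0.05, 0.05, 0.05, 0.05, 0.05, 0.05, 0.05, 0.05, 0.05])

```text
clock: 29.35
eef_pos: [0.5295, -0.1233, 0.029]
orientation: [-0.0, 0.786, 0.618, -0.0]
contact_force: [0.3, 0.3, 0.4]
finger_gap: 0.0499
grip_force: 0.0
```

step_arm(xyz=[[0, 0, 0], [0, 0, 0], [0, 0, 0], [0, 0, 0], [0, 0, 0], [0, 0, 0], [0, 0, 0]], angular=[[0, 0, 0], [0, 0, 0], [0, 0, 0], [0, 0, 0], [0, 0, 0], [0, 0, 0], [0, 0, 0]], gripper=[0.04, 0.03, 0.02, 0.012, 0.012, 0.012, 0.012], newtons=8)

```text
clock: 30.05
eef_pos: [0.5297, -0.1233, 0.0294]
orientation: [0.0, 0.786, 0.618, 0.0]
contact_force: [-0.1, 0.8, 3.0]
finger_gap: 0.0144
grip_force: 8.0
```

step_arm(xyz=[[0, -0.0015, 0], [0, -0.0025, 0], [0, -0.0025, 0], [0, -0.0025, 0], [0, -0.0025, 0], [0, -0.0025, 0], [0, -0.0025, 0], [0, -0.0025, 0], [0, -0.0025, 0], [0, -0.0025, 0], [0, -0.0025, 0], [0, -0.0025, 0], [0, -0.0025, 0], [0, -0.0025, 0], [0, -0.0015, 0], [0, 0, 0], [0, 0, 0]], angular=[[0, 0, 0], [0, 0, 0], [0, 0, 0], [0, 0, 0], [0, 0, 0], [0, 0, 0], [0, 0, 0], [0, 0, 0], [0, 0, 0], [0, 0, 0], [0, 0, 0], [0, 0, 0], [0, 0, 0], [0, 0, 0], [0, 0, 0], [0, 0, 0], [0, 0, 0]], gripper=[0.012, 0.012, 0.012, 0.012, 0.012, 0.012, 0.012, 0.012, 0.012, 0.012, 0.012, 0.012, 0.012, 0.012, 0.012, 0.012, 0.012])

```text
clock: 31.75
eef_pos: [0.4953, -0.115, 0.0294]
orientation: [0.0, 0.786, 0.618, 0.0]
contact_force: [1.3, -0.7, 6.3]
finger_gap: 0.0148
grip_force: 8.0
```

```bash
python3 -c "
from h import *
nestpose()"
```

```text
tcp nest mm -39.9 56.7 ang deg -0.05 gap 0.014763364672083916 grip 8.000291962525807 F [ 1.3 -0.7  6.3] t 31.75
```

A little more, until it meets the stop.

step_arm(xyz=[[0, -0.001, 0], [0, -0.001, 0], [0, -0.0005, 0], [0, 0, 0]], angular=[[0, 0, 0], [0, 0, 0], [0, 0, 0], [0, 0, 0]], gripper=[0.012, 0.012, 0.012, 0.012])

```text
clock: 32.15
eef_pos: [0.4951, -0.1149, 0.0295]
orientation: [0.002, 0.786, 0.618, 0.002]
contact_force: [8.3, -2.4, -0.3]
finger_gap: 0.0144
grip_force: 8.0
```

step_arm(xyz=[[0, 0.0015, 0], [0, 0, 0], [0, 0, 0], [0, 0, 0], [0, 0, -0.01], [0, 0, -0.015], [0, 0, -0.015], [0, 0, -0.015], [0, 0, -0.015], [0, 0, -0.015], [0, 0, -0.01], [-0.012, -0.003, 0], [-0.016, -0.003, 0], [-0.016, -0.003, 0], [-0.016, -0.003, 0], [-0.016, -0.003, 0], [-0.016, -0.003, 0], [-0.01, 0, 0], [0, 0, 0], [0, 0, 0]], angular=[[0, 0, 0], [0, 0, 0], [0, 0, 0], [0, 0, 0], [0, 0, 0], [0, 0, 0], [0, 0, 0], [0, 0, 0], [0, 0, 0], [0, 0, 0], [0, 0, 0], [0, 0, 0], [0, 0, 0], [0, 0, 0], [0, 0, 0], [0, 0, 0], [0, 0, 0], [0, 0, 0], [0, 0, 0], [0, 0, 0]], gripper=[0.015, 0.03, 0.04, 0.04, 0.04, 0.04, 0.04, 0.04, 0.04, 0.04, 0.04, 0.04, 0.04, 0.04, 0.04, 0.04, 0.04, 0.04, 0.04, 0.04])

```text
clock: 34.15
eef_pos: [0.4521, -0.2095, 0.1239]
orientation: [-0.0, 0.787, 0.617, -0.0]
contact_force: [0.3, 0.5, 0.1]
finger_gap: 0.0398
grip_force: 0.0
```

Run:
```python
from h import *
s,N,al=wbrass();P=cloud(s)
im=s["img"].astype(int)
red=(im[...,2]>150)&(im[...,1]<90)&(im[...,0]<90)&(P[...,2]>.03)
print("knob",N[red].mean(0))
s=viewer.snapshot("top")
for q in ("nickel","spool","loupe"): print(q,[(np.round(e["xy"]).tolist(),round(e["p"],2)) for e in tip_of(q,"top")[:2]])
```

```text
tcp nest mm 61.9 37.1 ang deg -0.06 gap 0.03998344339987367 grip 0.0 F [ 0.2 -0.1 -1.2] t 34.2
yellow [ 222   81   93   42 3549] ((-15.248026847839355, -2.3258934020996094), (71.97050476074219, 30.309402465820312), 89.80174255371094)
all ((-14.999665260314941, -1.0509605407714844), (95.48589324951172, 61.82695770263672), 89.87876892089844) 7832
knob [-39.01804977  55.67736067]
nickel [([246.0, 239.0], 0.9)]
spool [([318.0, 169.0], 0.64)]
loupe [([320.0, 252.0], 0.73)]
```

The knob is at y = 55.7 mm against the stop, so the bolt is shut. The brass is seated and the other things haven't moved.

```bash
python3 -c "
from rig import bot
print(bot.close_job())"
```

```text
the job is handed in; nothing more can be done
None
```

I opened the bolt, pushed the brass cylinder fully home and square in the nest, shut the bolt against its stop, let go and handed the job in at about 34 s; no verdict came back, but the last camera check showed the bolt shut and the cylinder seated, and the nickel cylinder and spool hadn't moved (the loupe had no top-view starting fix to compare with, but nothing came near it).

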